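Find the heavy side of the shaker's eccentric wheel and hold it down

ROBOT

A 6-joint arm with a two-finger parallel gripper is mounted at the origin on the work surface. World frame = base frame: x ahead of the robot, y to its left, z up, the work surface at z = 0. Lengths are in m, angles in degrees, forces in N, time in s.
With the tool pointing down it reaches from about 0.325 to 0.85 m from the base axis. Payload 15.5 kg.
Tool frame: the origin (TCP) lies at the very end of the fingers, on their centre line; the grasp point (between the pads) lies arm.grip_depth behind it (arm.grip_depth is the distance from the TCP to the grasp point, in m); z points along the fingers, y is the line along which they close (so a half turn about z gives the same grasp; the last joint's range is limited). The gripper opens to 91 mm and grips with 3 to 60 N. Pads are 32 mm wide; open, the fingers measure 118 mm over their backs; the gripper's body (76 mm by 178 mm) begins 60 mm behind the grasp point.
Start: joints at [69.586, 28.281, 77.091, -0, 74.628, -5.472], TCP at [0.161, 0.604, 0.214] pointing down, gripper open.
Joint ranges: [-166.48, 166.48], [-47.26, 123.95], [12.59, 153.08], [-70.14, 250.14], [6.76, 159.57], [-176.63, 176.63]. Speed limits (degrees/s): [108.29, 108.29, 147.25, 172.46, 172.46, 172.46].

INTERFACE

Orientations are given as a 3x3 rotation matrix whose columns are the frame's x, y, z axes.
In Python, from rig import arm gives the robot as it stands. Calls block until the motion is done:
- arm.move_to(position, orientation): joint-space move of the TCP to a pose.
- arm.move_l(position, orientation=None, feed=0.15): straight line of the TCP; orientation=None keeps the orientation; feed is the mean speed in m/s.
- arm.move_joints(angles): joint-space move.
- arm.grip(opening): finger opening in m; the grip force is fixed at half the most; returns when the fingers have stopped.
- arm.sleep(seconds).
- arm.solve_ik(position, orientation): joint angles nearest the present ones, or None.
- arm.snapshot(name): name is "scene" or "top" or "wrist"; returns the picture (400x640x3 uint8, red, green, blue); there is no depth.
- arm.get_calibration(name): a dict with "intrinsics" (3x3 intrinsics, pixels), "cam_to_world" (4x4, takes a point from camera to world coordinates). Camera axes: x right, y down, z forward; pixel columns grow to the right and rows downward; lengths in m; the calibration is good to about 2 mm. A picture is of the moment at which its call begins: read the wrist's pose just before it. get_calibration takes no time and is no camera call; for the wrist camera it gives the pose at the moment of the call.
A pose or a line that the arm cannot do raises arm.Unreachable and nothing moves.
- arm.sign_off(): hands the job in; it is judged then, once.
Readings, each from a call of its own:
- arm.current_t(): time.
- arm.current_joint_positions(): joint angles.
- arm.current_dq(): joint speeds.
- arm.current_tau(): joint torques, N m.
- arm.current_ee_pos(): TCP position.
- arm.current_tool_rot(): TCP orientation.
- arm.current_force(): force on the tool from outside, world axes, zero at the start.
- arm.current_torque(): the same for the moment, N m.
- arm.current_width(): finger opening in m.
- arm.current_grasp_force(): force on a finger pad.
Only numpy, scipy, OpenCV 4.12 (cv2) and the standard library are available. Lean on these libraries where they do the work, as an engineer would, in place of code of your own. Each camera call takes 0.05 s, during which the arm holds its last target. There are 200 camera calls.

TASK

The aluminium wheel of the sieve shaker's drive has a lead slug cast in that cannot be seen: take the wheel by its rim, turn it by hand and feel which side is heavy. Turn it until the heavy side is straight down, as exactly as you can feel it, and finish while still gripping the rim and holding the wheel still there, so that its top can be marked. Leave the spanner, the grease tin and the pipe ring where they are.

Things in the scene. Friction and masses are not known exactly. Their poses are not given: they have to be found in the camera images.
- drive: The shaker's drive unit, fixed to the bench: dark steel base plate 200 x 200 x 12 mm, toe clamps reaching 125 mm out from its middle along x (34 mm high), and two grey bearing brackets that carry a level shaft along its y axis, 110 mm above the bench. Origin: centre of the plate's underside, on the bench, straight below the wheel's middle; z up. A dark belt pulley 66 mm across sits at y = +84 to +104 mm.
- axle (a point): Point on the shaft's axis at the middle of the wheel, fixed to the drive (axes as the drive's). The bearing housings, 60 mm across about the shaft, stand 42 to 70 mm from it along y on both sides; nothing but hub and shaft is nearer to the wheel. Under them are webs 50 mm long (x) and feet 116 mm long, 24 mm high.
- rim_top (a point): Topmost point of the rim, middle of its width, 190 mm above the bench, fixed to the drive: it does not turn. Free all round for a grip from above.
- seal (a point): Middle of the +y bearing and its greased lip seals, on the shaft's axis. The seals drag on the shaft with a steady 0.50 N m either way, a little more than the slug can overcome: the wheel stays wherever it is left, and turning it takes this drag plus or minus the slug's moment, which is 0.34 to 0.46 N m when the slug is level with the shaft and none when it is straight above or below.
- wheel: The bare aluminium wheel on the shaft, turning without end stops. 160 mm across; rim 25 mm wide with flat sides from 57 to 80 mm radius; web with six equal screws; alike all round. Origin: on the axis, mid-width. y axis along the shaft as the drive's; x and z turn with the wheel. The unseen lead slug (lead_slug_c0) lies 58 mm from the axis in an x-z direction that differs each time and is given nowhere, at the start 45 degrees or more from straight down.
- spanner: Steel open-ended spanner, 170 mm long, lying flat on the bench on the far side of the drive; origin under its middle. To be left alone.
- grease_tin: Plain steel grease tin, 64 mm across and 75 mm tall, standing on the bench beside the drive; origin at the centre of its underside. To be left alone.
- pipe_ring: Ring cut from grey plastic pipe, 90 mm outside, 6 mm wall, 40 mm tall, standing on the bench beside the drive; origin at the centre of its underside. To be left alone.

How it is judged:
By the outcome, as a careful person would: the job done as asked, in the order asked, and still so for the second after the job is handed in, while the arm keeps its last pose, push and grip.
It also fails if it takes over 72 s, if anything falls off the work surface, if the arm or the gripper's body presses on something with over 40 N, if the wrist force passes 120 N, or if a joint passes its speed limit or range.

## Working session

There is one attempt and no reset: what is moved stays moved. The work goes in short steps, each a Python script; the robot and the scene stay as the last script left them, time stands still between calls to the robot, and variables do not carry over. Pictures are saved under pics/ and viewed, at most 10 in all, crops included, and the job is handed in when it is done.

```bash
mkdir -p pics; ls; python3 - <<'E'
from rig import arm
import cv2,numpy as np
for n in("scene","top"):
    im=arm.snapshot(n); cv2.imwrite(f"pics/{n}0.png",im[:,:,::-1])
    c=arm.get_calibration(n); print(n,np.round(c["intrinsics"],1).tolist(),np.round(c["cam_to_world"],3).tolist())
print(arm.current_t(),arm.grip_depth,np.round(arm.current_tool_rot(),3).tolist(),arm.current_force())
E
```

```text
pics
scene [[485.0, 0.0, 317.7], [0.0, 485.0, 194.5], [0.0, 0.0, 1.0]] [[-0.761, 0.498, -0.416, 1.168], [0.649, 0.569, -0.505, 0.724], [-0.014, -0.654, -0.756, 1.137], [0.0, 0.0, 0.0, 1.0]]
top [[378.3, 0.0, 322.0], [0.0, 378.3, 197.4], [0.0, 0.0, 1.0]] [[0.001, -0.991, 0.134, 0.499], [-0.999, 0.003, 0.035, 0.04], [-0.036, -0.134, -0.99, 1.074], [0.0, 0.0, 0.0, 1.0]]
0.1 0.0188 [[-0.966, 0.258, -0.0], [0.258, 0.966, -0.001], [0.0, -0.001, -1.0]] [-0.36079773 -0.25139473 -0.32411414]
```

View pics/scene0.png

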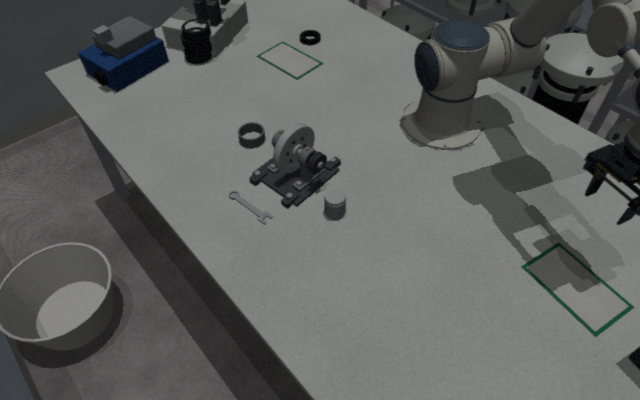

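View pics/top0.png

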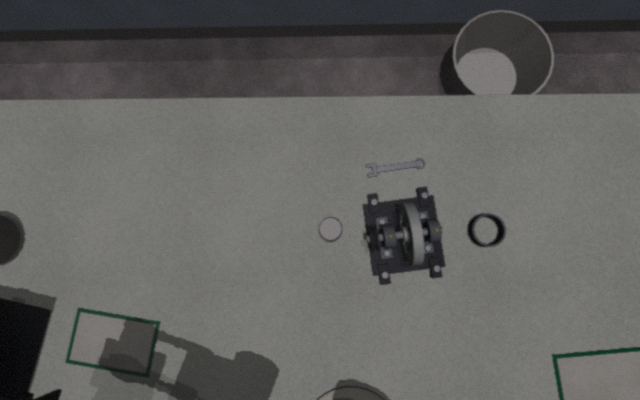

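The drive sits at about (403,235) in the top view, with its shaft along the image horizontal. The tin is at (330,229), the ring at (487,230) and the spanner at (395,167). I'll enlarge the drive.

```bash
python3 - <<'E'
import cv2
a=cv2.imread("pics/top0.png")[180:290,350:460]; b=cv2.imread("pics/scene0.png")[115:215,240:350]
cv2.imwrite("pics/c1.png",cv2.convertScaleAbs(cv2.resize(a,(770,600),interpolation=2)[:, :],alpha=1.7)) 
E
cat > h.py <<'E'
import numpy as np
from rig import arm
def ray(n,u,v,z):
    c=arm.get_calibration(n); T=c["cam_to_world"]
    d=T[:3,:3]@np.linalg.solve(c["intrinsics"],[u,v,1]); return T[:3,3]+d*(z-T[2,3])/d[2]
def proj(n,p):
    c=arm.get_calibration(n); T=c["cam_to_world"]; q=c["intrinsics"]@(T[:3,:3].T@(np.asarray(p)-T[:3,3])); return q[:2]/q[2]
E
```

```text
(no output)
```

View pics/c1.png

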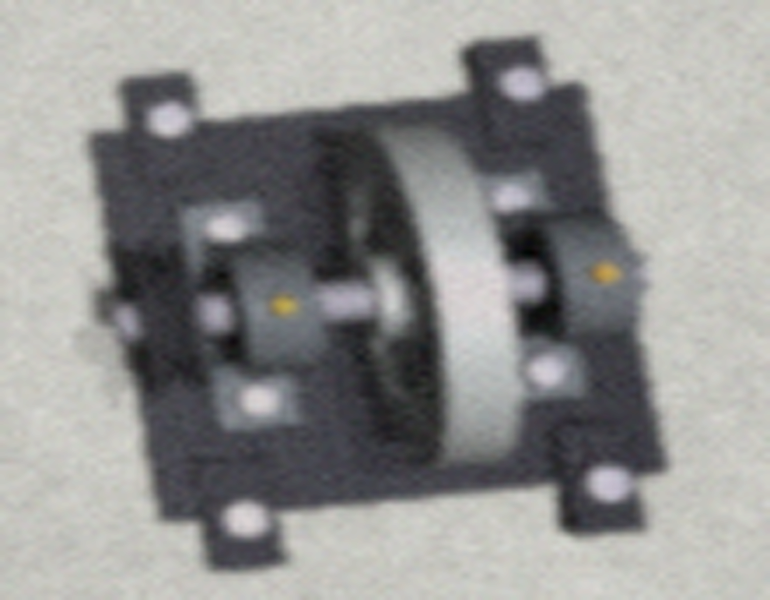

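The crop shows the pulley on the left (+y). Plate corners are at (95,133), (583,85), (663,468) and (163,517), the nipples at (285,305) and (607,272), and the rim top at about (477,290).

```bash
python3 - <<'E'
from h import *
f=lambda x,y,z: ray("top",350+x/7,180+y/5.4545,z)
P=[f(x,y,.012) for x,y in[(95,133),(583,85),(663,468),(163,517)]]
print(np.round(P,4)); c=np.mean(P,0); print("c",c,[np.linalg.norm(P[i]-P[i-1]) for i in range(4)])
ey=(P[0]+P[3]-P[1]-P[2])[:2]; ex=(P[0]+P[1]-P[2]-P[3])[:2]
print("yaw",np.degrees(np.arctan2(-ey[0],ey[1])),np.degrees(np.arctan2(ex[1],ex[0])))
a,b=f(285,305,.143),f(607,272,.143); print(a,b,(a+b)/2,np.linalg.norm(a-b),np.degrees(np.arctan2(-(a-b)[0],(a-b)[1])))
print("rimtop",f(477,290,.19))
E
```

```text
[[ 0.6224 -0.0394  0.012 ]
 [ 0.6467 -0.2347  0.012 ]
 [ 0.4527 -0.2583  0.012 ]
 [ 0.4279 -0.0634  0.012 ]]
c [ 0.53742829 -0.14891618  0.012     ] [np.float64(0.19600465438805478), np.float64(0.19679898319639225), np.float64(0.1954207738124002), np.float64(0.19651563520753357)]
yaw 7.186680779591146 6.989448487191079
[ 0.52967011 -0.09444017  0.143     ] [ 0.54433112 -0.20587162  0.143     ] [ 0.53700061 -0.15015589  0.143     ] 0.11239178676890058 7.495341839502428
rimtop [ 0.53443752 -0.15074264  0.19      ]
```

```bash
cat >> h.py <<'E'
from scipy.spatial.transform import Rotation as Ro
yaw=np.radians(7.15); ey=np.array([-np.sin(yaw),np.cos(yaw),0]); ex=np.array([np.cos(yaw),np.sin(yaw),0])
AX=np.array([.537,-.1495,.110]); R0=np.column_stack([-ex,ey,[0,0,-1]])
def pose(al,r=.052,flip=False):
    A=Ro.from_rotvec(ey*np.radians(al)).as_matrix()
    return AX+A@[0,0,r], A@R0@(np.diag([-1,-1,1]) if flip else np.eye(3))
E
python3 - <<'E'
from h import *
for fl in(0,1):
  for r in(.052,.16):
    print(fl,r)
    for al in range(-90,91,15):
        q=arm.solve_ik(*pose(al,r,fl)); print(al,None if q is None else np.round(q,0).tolist())
E
```

```text
0 0.052
-90 [-70.0, 87.0, 140.0, 99.0, 99.0, 44.0]
-75 [-67.0, 71.0, 146.0, 112.0, 87.0, 55.0]
-60 [-58.0, 44.0, 141.0, 117.0, 62.0, 85.0]
-45 [-47.0, 26.0, 130.0, 98.0, 35.0, 125.0]
-30 [-37.0, 19.0, 117.0, 46.0, 29.0, -172.0]
-15 [-28.0, 20.0, 104.0, 12.0, 44.0, -133.0]
0 [-22.0, 26.0, 90.0, -0.0, 63.0, -119.0]
15 [-17.0, 34.0, 77.0, -6.0, 83.0, -113.0]
30 [-14.0, 44.0, 63.0, -11.0, 101.0, -111.0]
45 [-12.0, 54.0, 50.0, -15.0, 118.0, -111.0]
60 [-11.0, 65.0, 38.0, -22.0, 134.0, -115.0]
75 [-10.0, 75.0, 27.0, -32.0, 148.0, -123.0]
90 [-10.0, 85.0, 18.0, -53.0, 159.0, -141.0]
0 0.16
-90 [-99.0, 94.0, 144.0, 82.0, 77.0, 33.0]
-75 None
-60 [-80.0, 34.0, 146.0, 93.0, 60.0, 90.0]
-45 [-61.0, 10.0, 131.0, 70.0, 44.0, 147.0]
-30 [-43.0, 6.0, 115.0, 33.0, 44.0, -161.0]
-15 [-30.0, 11.0, 99.0, 11.0, 59.0, -132.0]
0 [-22.0, 20.0, 82.0, -0.0, 78.0, -119.0]
15 [-16.0, 31.0, 65.0, -6.0, 97.0, -113.0]
30 [-13.0, 44.0, 47.0, -11.0, 116.0, -112.0]
45 [-10.0, 59.0, 28.0, -18.0, 136.0, -116.0]
60 None
75 None
90 None
1 0.052
-90 [-70.0, 87.0, 140.0, 99.0, 99.0, -136.0]
-75 [-67.0, 71.0, 146.0, 112.0,
[... 208 characters left out ...]
0, -0.0, 63.0, 61.0]
15 [-17.0, 34.0, 77.0, -6.0, 83.0, 67.0]
30 [-14.0, 44.0, 63.0, -11.0, 101.0, 69.0]
45 [-12.0, 54.0, 50.0, -15.0, 118.0, 69.0]
60 [-11.0, 65.0, 38.0, -22.0, 134.0, 65.0]
75 [-10.0, 75.0, 27.0, -32.0, 148.0, 57.0]
90 [-10.0, 85.0, 18.0, -53.0, 159.0, 39.0]
1 0.16
-90 [-99.0, 94.0, 144.0, 82.0, 77.0, -147.0]
-75 None
-60 [-80.0, 34.0, 146.0, 93.0, 60.0, -90.0]
-45 [-61.0, 10.0, 131.0, 70.0, 44.0, -33.0]
-30 [-43.0, 6.0, 115.0, 33.0, 44.0, 19.0]
-15 [-30.0, 11.0, 99.0, 11.0, 59.0, 48.0]
0 [-22.0, 20.0, 82.0, -0.0, 78.0, 61.0]
15 [-16.0, 31.0, 65.0, -6.0, 97.0, 67.0]
30 [-13.0, 44.0, 47.0, -11.0, 116.0, 68.0]
45 [-10.0, 59.0, 28.0, -18.0, 136.0, 64.0]
60 None
75 None
90 None
```

```bash
python3 - <<'E'
from h import *
import cv2
def rd(): 
    F=[];T=[]
    for _ in range(8): F.append(arm.current_force());T.append(arm.current_torque())
    print(arm.current_t(),np.mean(F,0).round(3),np.std(F,0).round(3),np.mean(T,0).round(4),np.std(T,0).round(4))
rd()
arm.move_to(*pose(40,.16,1)); rd()
arm.move_to(*pose(0,.16,1)); rd()
c=arm.get_calibration("wrist"); cv2.imwrite("pics/w1.png",arm.snapshot("wrist")[:,:,::-1]); 
np.savez("w1.npz",**c)
T=c["cam_to_world"];K=c["intrinsics"]
for y in(-.0125,0,.0125):
    q=K@(T[:3,:3].T@(AX+[0,0,.08]+ey*y-T[:3,3])); print(q[:2]/q[2])
E
```

```text
0.1 [-0.361 -0.251 -0.324] [0. 0. 0.] [-0.0126  0.0263  0.0651] [0. 0. 0.]
3.2083 [0.447 1.198 0.196] [0. 0. 0.] [-0.032  -0.1867 -0.0167] [0. 0. 0.]
4.1667 [-0.127 -0.39  -0.867] [0. 0. 0.] [-0.078   0.1661  0.0503] [0. 0. 0.]
[331.78111924 211.83782296]
[318.83430874 211.84815431]
[305.88910738 211.85848438]
```

View pics/w1.png

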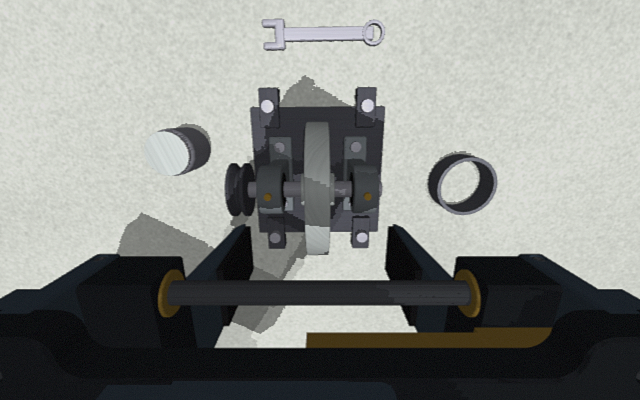

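The rim is centred at about column 318 on row 212, against a predicted 318.8. I'll overlay the predictions to check x.

```bash
python3 - <<'E'
from h import *
import cv2
c=np.load("w1.npz");T=c["cam_to_world"];K=c["intrinsics"]
im=cv2.convertScaleAbs(cv2.imread("pics/w1.png")[95:265,225:405],alpha=1.5); im=cv2.resize(im,None,fx=3.5,fy=3.5,interpolation=2)
O=AX-[0,0,.11]
def pj(x,y,z):
    q=K@(T[:3,:3].T@(O+ex*x+ey*y+[0,0,z]-T[:3,3])); return ((q[:2]/q[2]-[225,95]+.5)*3.5).astype(int)
def line(pts,col): cv2.polylines(im,[np.array([pj(*p) for p in pts])],False,col,1)
line([(.1,.1,.012),(.1,-.1,.012),(-.1,-.1,.012),(-.1,.1,.012),(.1,.1,.012)],(0,0,255))
line([(0,-.1,.11),(0,.1,.11)],(0,255,0))
th=np.radians(np.arange(-110,111,5))
for y in(-.0125,.0125): line([(.08*np.sin(t),y,.11+.08*np.cos(t)) for t in th],(255,255,0))
cv2.imwrite("pics/w1c.png",im)
E
```

```text
(no output)
```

View pics/w1c.png

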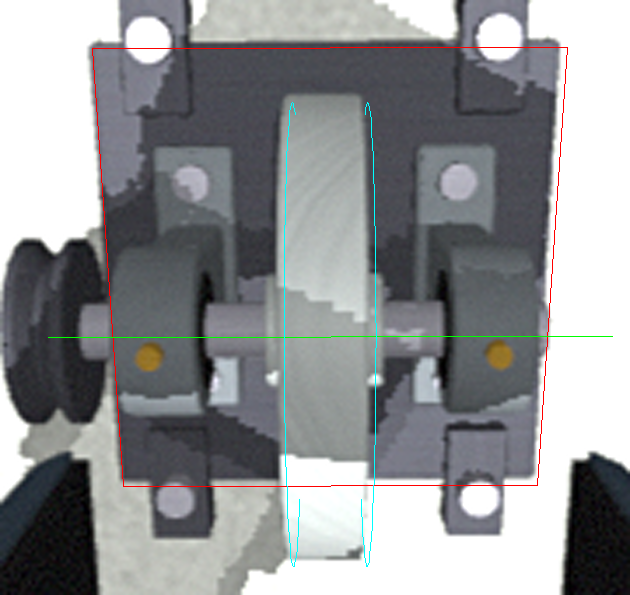

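The picture shows the prediction about 6–7 crop pixels low and right. That puts the true axle about 2.5 mm further in +x and 2 mm further in +y. I'll shift it, then descend and grip.

```bash
cat >> h.py <<'E'
AX=AX+ex*.0023+ey*.0018
import json
def meas(n=3,dt=.03):
    F=[];T=[]
    for _ in range(n): F.append(arm.current_force());T.append(arm.current_torque());arm.sleep(dt)
    return np.mean(F,0),np.mean(T,0),np.std(F,0).max(),np.std(T,0).max()
def log(tag,al,n=3,dt=.03):
    F,T,sf,st=meas(n,dt); p=arm.current_ee_pos(); R=arm.current_tool_rot()
    v=np.asarray(R)@[0,0,-1]; aa=np.degrees(np.arctan2(v@ex,v[2]))
    open("log.txt","a").write(json.dumps(dict(tag=tag,cmd=al,al=aa,t=arm.current_t(),F=list(F),T=list(T),p=list(p),R=np.asarray(R).tolist()))+"\n")
    Rad=v; tang=np.cross(ey,v)
    print(tag,al,"%.2f"%aa,"t%.2f"%arm.current_t(),"F rad %.2f tan %.2f y %.2f"%(F@Rad,F@tang,F@ey),"T.ey %.3f"%(T@ey),"M %.3f"%((T+np.cross(p-AX,F))@ey),"sd %.2f %.3f"%(sf,st))
E
python3 - <<'E'
from h import *
arm.grip(.055)
arm.move_to(*pose(0,.12,1)); log("air",0,6)
arm.move_l(pose(0,.052,1)[0],feed=.12); log("down",0)
arm.grip(0.0); print(arm.current_width(),arm.current_grasp_force(),(arm.current_ee_pos()-AX)@np.c_[ex,ey,[0,0,1]]); log("gripped",0,5)
arm.move_to(*pose(5,.052,1)); log("f",5,5)
E
```

```text
air 0 -0.10 t5.41 F rad 0.15 tan 0.25 y 0.08 T.ey 0.156 M 0.186 sd 0.47 0.029
down 0 -0.08 t6.22 F rad -0.19 tan 0.37 y -0.16 T.ey 0.155 M 0.175 sd 0.69 0.024
0.025266606771669194 29.992421865463257 [ 4.34775446e-05 -1.45005114e-04  5.21166822e-02]
gripped 0 -0.00 t6.96 F rad 2.51 tan -0.83 y -1.31 T.ey 0.293 M 0.250 sd 0.54 0.031
f 5 5.06 t7.38 F rad 4.61 tan -6.36 y -3.25 T.ey 1.742 M 1.416 sd 1.24 0.136
```

```bash
python3 - <<'E'
from h import *
for al in range(10,61,5):
    arm.move_to(*pose(al,.052,1)); log("f",al,6,.02)
    if np.linalg.norm(arm.current_force())>40: break
for al in range(55,19,-5):
    arm.move_to(*pose(al,.052,1)); log("b",al,6,.02)
print(arm.current_width(),arm.current_grasp_force())
E
```

```text
f 10 10.06 t7.72 F rad 2.52 tan -7.52 y -2.81 T.ey 1.852 M 1.467 sd 1.13 0.135
f 15 15.07 t8.07 F rad 1.69 tan -7.30 y -2.49 T.ey 1.765 M 1.391 sd 1.04 0.140
f 20 20.06 t8.43 F rad 1.78 tan -7.46 y -2.10 T.ey 1.673 M 1.290 sd 0.72 0.133
f 25 25.04 t8.78 F rad 2.54 tan -6.59 y -1.00 T.ey 1.546 M 1.207 sd 0.90 0.140
f 30 30.02 t9.12 F rad 3.10 tan -6.45 y -0.93 T.ey 1.443 M 1.110 sd 0.99 0.075
f 35 35.02 t9.47 F rad 1.66 tan -6.26 y -0.44 T.ey 1.298 M 0.975 sd 1.20 0.096
f 40 40.03 t9.82 F rad 0.82 tan -5.50 y 0.19 T.ey 1.163 M 0.879 sd 0.69 0.078
f 45 45.03 t10.18 F rad -2.24 tan -5.40 y 0.59 T.ey 1.030 M 0.753 sd 0.87 0.153
f 50 50.04 t10.53 F rad -3.79 tan -4.74 y 1.22 T.ey 0.907 M 0.664 sd 0.83 0.171
f 55 55.05 t10.88 F rad -5.92 tan -4.23 y 1.63 T.ey 0.782 M 0.567 sd 0.96 0.216
f 60 60.06 t11.22 F rad -7.31 tan -4.27 y 2.51 T.ey 0.666 M 0.450 sd 1.41 0.231
b 55 54.95 t11.57 F rad -1.81 tan -5.22 y 2.91 T.ey 0.178 M -0.093 sd 0.78 0.178
b 50 49.96 t11.93 F rad -0.51 tan -6.05 y 2.63 T.ey 0.291 M -0.024 sd 1.11 0.147
b 45 45.00 t12.28 F rad -0.40 tan -6.01 y 2.67 T.ey 0.384 M 0.071 sd 1.03 0.168
b 40 40.03 t12.62 F rad -1.28 tan -5.86 y 2.11 T.ey 0.380 M 0.076 sd 1.05 0.157
b 35 35.05 t12.97 F rad -2.11 tan -5.99 y 2.19 T.ey 0.398 M 0.087 sd 1.03 0.171
b 30 30.10 t13.32 F rad -4.07 tan -5.60 y 1.21 T.ey 0.411 M 0.120 sd 1.07 0.179
b 25 25.15 t13.68 F rad -6.03 tan -5.47 y 0.95 T.ey 0.423 M 0.138 sd 1.21 0.155
b 20 20.21 t14.03 F rad -7.91 tan -5.63 y -0.20 T.ey 0.471 M 0.177 sd 1.40 0.154
0.025012496263914656 29.985002875328064
```

```bash
python3 - <<'E'
from h import *
D=[json.loads(l) for l in open("log.txt")]
rows=[]
for d in D:
    R=np.array(d["R"]);rad=-R[:,2];ta=np.cross(ey,rad);F=np.array(d["F"]);T=np.array(d["T"]);pc=pose(d["cmd"],.052,1)[0]
    e=(np.array(d["p"])-pc)*1000 if d["tag"] in"fb" or 1 else 0
    rows.append([F@rad,F@ta,F@ey,T@rad,T@ta,T@ey,d["al"],1 if d["tag"]=="f" else -1])
    print(d["tag"],d["cmd"],"F r/t/y",np.round(rows[-1][:3],2),"T r/t/y",np.round(rows[-1][3:6],3),"perr r/t/y mm",np.round([e@rad,e@ta,e@ey],2),"dal %.2f"%(d["al"]-d["cmd"]))
r=np.array(rows)[3:]
a=np.radians(r[:,6])
A=np.c_[np.ones(len(r)),np.cos(a),np.sin(a),r[:,2]]
print("Ttan vs Fy",np.linalg.lstsq(A,r[:,4],rcond=None)[0])
A=np.c_[np.ones(len(r)),np.cos(a),np.sin(a),r[:,7],r[:,1],r[:,0]]
for B in(A,A[:,:5]):
    s=np.linalg.lstsq(B,r[:,5],rcond=None); print("Ty",s[0],s[1],np.linalg.cond(B))
E
```

```text
air 0 F r/t/y [0.15 0.25 0.08] T r/t/y [-0.005 -0.058  0.156] perr r/t/y mm [69.49  0.69 -0.41] dal -0.10
down 0 F r/t/y [-0.19  0.37 -0.16] T r/t/y [ 0.019 -0.064  0.155] perr r/t/y mm [ 0.96  0.54 -0.3 ] dal -0.08
gripped 0 F r/t/y [ 2.51 -0.83 -1.31] T r/t/y [ 0.598 -0.211  0.293] perr r/t/y mm [ 0.09  0.02 -0.11] dal -0.00
f 5 F r/t/y [ 4.61 -6.36 -3.25] T r/t/y [ 0.588 -0.745  1.742] perr r/t/y mm [-0.25 -0.66 -0.07] dal 0.06
f 10 F r/t/y [ 2.52 -7.52 -2.81] T r/t/y [ 0.579 -0.841  1.852] perr r/t/y mm [-0.5  -0.66  0.  ] dal 0.06
f 15 F r/t/y [ 1.69 -7.3  -2.49] T r/t/y [ 0.544 -0.803  1.765] perr r/t/y mm [-0.59 -0.61  0.01] dal 0.07
f 20 F r/t/y [ 1.78 -7.46 -2.1 ] T r/t/y [ 0.502 -0.716  1.673] perr r/t/y mm [-0.58 -0.46  0.03] dal 0.06
f 25 F r/t/y [ 2.54 -6.59 -1.  ] T r/t/y [ 0.473 -0.646  1.546] perr r/t/y mm [-0.44 -0.31  0.08] dal 0.04
f 30 F r/t/y [ 3.1  -6.45 -0.93] T r/t/y [ 0.459 -0.564  1.443] perr r/t/y mm [-0.39 -0.12  0.14] dal 0.02
f 35 F r/t/y [ 1.66 -6.26 -0.44] T r/t/y [ 0.418 -0.53   1.298] perr r/t/y mm [-0.41 -0.01  0.14] dal 0.02
f 40 F r/t/y [ 0.82 -5.
[... 914 characters left out ...]
  0.19] dal 0.03
b 35 F r/t/y [-2.11 -5.99  2.19] T r/t/y [0.493 0.122 0.398] perr r/t/y mm [-0.28 -0.29  0.12] dal 0.05
b 30 F r/t/y [-4.07 -5.6   1.21] T r/t/y [0.518 0.057 0.411] perr r/t/y mm [-0.44 -0.36  0.11] dal 0.10
b 25 F r/t/y [-6.03 -5.47  0.95] T r/t/y [0.565 0.066 0.423] perr r/t/y mm [-0.53 -0.36  0.08] dal 0.15
b 20 F r/t/y [-7.91 -5.63 -0.2 ] T r/t/y [ 0.568 -0.012  0.471] perr r/t/y mm [-0.6  -0.41  0.07] dal 0.21
Ttan vs Fy [ 0.3405916  -0.02119051 -1.30741787  0.29954738]
Ty [ 0.48726235 -0.04576406 -0.79300528  0.40358244 -0.14589899  0.01426993] [0.01232508] 260.0344162223082
Ty [ 0.19363859 -0.11742287 -0.77187481  0.4191377  -0.19987965] [0.02775135] 253.7676695380699
```

```bash
cat >> h.py <<'E'
AX=AX-ex*.0008
def comp():
    F=np.asarray(arm.current_force());T=np.asarray(arm.current_torque());v=-np.asarray(arm.current_tool_rot())[:,2]
    return F@v,F@np.cross(ey,v),T@ey,np.degrees(np.arctan2(v@ex,v[2])),(np.asarray(arm.current_ee_pos())-AX)@np.cross(ey,v)*1000
E
python3 - <<'E'
from h import *
def ser(tag,n=6,dt=.02):
    o=[]
    for _ in range(n): o.append((arm.current_t(),)+comp()); arm.sleep(dt)
    o=np.array(o); print(tag); print(np.round(o,2))
arm.move_l(*pose(17,.052,1),feed=.02); ser("b17 slow",4)
arm.move_l(*pose(14,.052,1),feed=.02); ser("b14 slow",10)
arm.move_l(*pose(13,.052,1),feed=.004); ser("b13 vslow",4)
arm.move_l(*pose(15,.052,1),feed=.02); ser("f15 slow",4)
arm.move_l(*pose(18,.052,1),feed=.02); ser("f18 slow",10)
E
```

```text
b17 slow
[[14.35 -7.87 -1.3  -0.29 17.12  0.13]
 [14.37 -7.8  -1.23 -0.33 17.13  0.09]
 [14.38 -8.62 -1.35 -0.28 17.13  0.11]
 [14.4  -7.68 -1.44 -0.24 17.14  0.09]]
b14 slow
[[ 14.7  -10.58   0.53  -0.56  14.08  -0.06]
 [ 14.72 -10.96  -0.1   -0.51  14.1   -0.08]
 [ 14.73 -10.7   -1.52  -0.37  14.11  -0.08]
 [ 14.75  -9.46  -1.65  -0.35  14.12  -0.09]
 [ 14.77 -10.55  -1.31  -0.3   14.12  -0.09]
 [ 14.78 -10.59  -0.68  -0.32  14.12  -0.1 ]
 [ 14.8  -10.23   0.07  -0.26  14.12  -0.1 ]
 [ 14.82 -10.16  -1.04  -0.24  14.12  -0.08]
 [ 14.83 -10.89  -0.95  -0.22  14.11  -0.07]
 [ 14.85 -10.43  -1.45  -0.23  14.11  -0.09]]
b13 vslow
[[ 1.524e+01 -1.720e+01  4.050e+00 -8.700e-01  1.300e+01  0.000e+00]
 [ 1.526e+01 -1.889e+01  3.330e+00 -8.800e-01  1.301e+01 -3.000e-02]
 [ 1.528e+01 -1.867e+01  3.080e+00 -8.900e-01  1.301e+01 -1.000e-02]
 [ 1.529e+01 -1.683e+01  2.390e+00 -8.800e-01  1.301e+01 -5.000e-02]]
f15 slow
[[ 15.56  -9.73  -5.3    1.09  15.15  -0.92]
 [ 15.58  -9.49  -3.53   1.03  15.14  -0.94]
 [ 15.59  -9.87  -3.53   1.    15.13  -0.93]
 [ 15.61 -11.39  -3.61   1.    15.12  -0.9 ]]
f18 slow
[[15.91 -6.44 -7.07  1.84 18.2  -1.37]
 [15.92 -6.01 -7.9   1.74 18.19 -1.38]
 [15.94 -7.07 -6.68  1.74 18.18 -1.35]
 [15.96 -7.43 -6.51  1.71 18.17 -1.36]
 [15.98 -7.45 -6.64  1.7  18.16 -1.34]
 [15.99 -7.22 -6.05  1.66 18.16 -1.35]
 [16.01 -7.25 -6.71  1.67 18.15 -1.3 ]
 [16.02 -8.29 -6.92  1.65 18.15 -1.32]
 [16.04 -7.23 -5.79  1.64 18.15 -1.35]
 [16.06 -7.22 -6.89  1.64 18.15 -1.37]]
```

```bash
cat >> h.py <<'E'
def rec(tag,cmd,n=6,dt=.017):
    o=[]
    for _ in range(n):
        o.append(list(comp())+list(np.asarray(arm.current_tau())));arm.sleep(dt)
    o=np.array(o); m=o.mean(0); q=list(np.asarray(arm.current_joint_positions()))
    open("rec.txt","a").write(json.dumps(dict(tag=tag,cmd=cmd,t=arm.current_t(),m=m.tolist(),sd=o.std(0).tolist(),q=q))+"\n")
    print(tag,cmd,"t%.2f"%arm.current_t(),np.round(m[:5],2),"M %.3f"%(m[2]+.354*m[1]))
    return m
def sweep(tag,a0,a1,st,feed=.008,n=6):
    for al in np.arange(a0,a1+np.sign(st)*.01,st):
        arm.move_l(*pose(al,.052,1),feed=feed); rec(tag,float(al),n)
E
python3 - <<'E'
from h import *
sweep("f",21,60,3)
arm.grip(.045)
for al in (60,50,40,30,20,10,0):
    arm.move_to(*pose(al,.052,1)) ; arm.sleep(.15); rec("o",al,8)
import json
print(np.round(json.loads(open("rec.txt").readlines()[-1])["sd"],3))
E
```

```text
f 21.0 t16.67 [-7.29 -7.88  1.64 21.16 -1.49] M -1.147
f 24.0 t17.26 [-7.59 -8.17  1.62 24.17 -1.5 ] M -1.271
f 27.0 t17.85 [-7.83 -7.79  1.65 27.17 -1.51] M -1.110
f 30.0 t18.44 [-8.37 -8.07  1.63 30.17 -1.52] M -1.222
f 33.0 t19.03 [-8.79 -8.28  1.63 33.17 -1.53] M -1.299
f 36.0 t19.62 [-9.12 -8.21  1.64 36.17 -1.52] M -1.268
f 39.0 t20.22 [-9.46 -8.5   1.68 39.17 -1.57] M -1.333
f 42.0 t20.81 [-10.11  -8.91   1.7   42.17  -1.56] M -1.449
f 45.0 t21.40 [-10.51  -8.91   1.74  45.18  -1.6 ] M -1.412
f 48.0 t21.99 [-10.25  -9.07   1.75  48.18  -1.61] M -1.462
f 51.0 t22.58 [-11.83  -9.69   1.81  51.18  -1.62] M -1.619
f 54.0 t23.18 [-12.19  -9.59   1.81  54.18  -1.62] M -1.580
f 57.0 t23.77 [-13.14  -9.69   1.81  57.18  -1.62] M -1.616
f 60.0 t24.36 [-13.9   -9.66   1.78  60.17  -1.62] M -1.638
o 60 t25.40 [ 0.11  0.06 -0.38 60.    0.  ] M -0.357
o 50 t26.00 [-2.100e-01 -4.000e-02 -3.500e-01  5.013e+01  5.300e-01] M -0.366
o 40 t26.59 [ 0.08  0.36 -0.25 40.16  0.61] M -0.126
o 30 t27.19 [-0.1   0.4  -0.15 30.15  0.61] M -0.009
o 20 t27.80 [-0.08  0.1  -0.05 20.11  0.6 ] M -0.012
o 10 t28.42 [ 0.    0.28  0.06 10.07  0.69] M 0.154
o 0 t29.04 [ 0.15 -0.21  0.16  0.03  0.79] M 0.086
[0.566 0.468 0.022 0.001 0.061 0.104 0.226 0.165 0.002 0.004 0.005]
```

```bash
sed -i 's/AX=AX-ex\*.0008/AX=AX-ex*.0013/' h.py; python3 - <<'E'
from h import *
arm.move_to(*pose(60,.052,1)); arm.sleep(.1); arm.grip(0.0); rec("g",60,4)
sweep("b",57,7,-5,feed=.009,n=6)
E
```

```text
g 60 t30.82 [ 2.13 -5.24  0.35 60.01 -0.47] M -1.501
b 57.0 t31.38 [ 2.16 -3.58 -0.27 56.99 -0.19] M -1.539
b 52.0 t32.12 [ 2.32 -3.11 -0.19 52.   -0.12] M -1.296
b 47.0 t32.88 [ 2.73 -2.86 -0.16 47.   -0.1 ] M -1.173
b 42.0 t33.62 [ 3.19 -3.21 -0.16 42.   -0.09] M -1.295
b 37.0 t34.38 [ 3.51 -2.85 -0.12 37.01 -0.06] M -1.131
b 32.0 t35.12 [ 3.62 -3.08 -0.12 32.02 -0.07] M -1.213
b 27.0 t35.88 [ 3.83 -2.61 -0.16 27.03 -0.04] M -1.083
b 22.0 t36.62 [ 4.600e+00 -2.000e+00 -1.900e-01  2.202e+01 -1.000e-02] M -0.898
b 17.0 t37.38 [ 3.800e+00 -1.500e+00 -2.800e-01  1.701e+01  1.000e-02] M -0.814
b 12.0 t38.12 [ 3.220e+00 -6.000e-01 -3.900e-01  1.202e+01 -1.000e-02] M -0.602
b 7.0 t38.88 [ 1.52 -0.06 -0.45  7.02 -0.1 ] M -0.468
```

```bash
cat > an.py <<'E'
from h import *
def Jac(q0,p,R):
    # numeric inverse Jacobian from IK, then J (6x6: v,w)
    Ji=[];e=2e-3
    q0=np.asarray(arm.solve_ik(p,R))
    for i in range(6):
        d=np.zeros(6);d[i]=e
        qs=[np.asarray(arm.solve_ik(p+s*d[:3],Ro.from_rotvec(s*d[3:]).as_matrix()@R)) for s in(1,-1)]
        Ji.append(np.radians(qs[0]-qs[1])/(2*e))
    return np.linalg.inv(np.array(Ji).T)
E
python3 - <<'E'
from an import *
p,R=pose(7,.052,1); J=Jac(None,p,R)
np.set_printoptions(precision=3,suppress=True)
for k in range(6):
    w=J[3:,k];v=J[:3,k]; n=np.linalg.norm(w); c=np.cross(w,v)/n**2 # axis point rel TCP (closest)
    print(k+1,"axis",w,"|w| %.3f"%n,"closest pt rel TCP r/t/y",c@(-R[:,2]),c@np.cross(ey,-R[:,2]),c@ey)
D=[json.loads(l) for l in open("rec.txt")]
for d in D: print(d["tag"],d["cmd"],"F/T",np.round(d["m"][:3],2),"tau",np.round(d["m"][5:],2))
E
```

```text
1 axis [0. 0. 1.] |w| 1.000 closest pt rel TCP r/t/y -0.06356146429168237 -0.5176669102407175 0.21337597591514
2 axis [0.329 0.944 0.   ] |w| 1.000 closest pt rel TCP r/t/y 0.0329104948845537 -0.5113823114275486 0.2496705151452071
3 axis [0.329 0.944 0.   ] |w| 1.000 closest pt rel TCP r/t/y 0.5794081606678075 -0.31094594629015837 0.11801022835578247
4 axis [ 0.864 -0.301 -0.403] |w| 1.000 closest pt rel TCP r/t/y 0.32081663257011606 0.09143958208688846 -0.04307417597680155
5 axis [ 0.307  0.95  -0.052] |w| 1.000 closest pt rel TCP r/t/y 0.35266092950081934 -2.817849244357573e-07 -2.9808531601307336e-07
6 axis [-0.121 -0.015 -0.993] |w| 1.000 closest pt rel TCP r/t/y 4.302477373597703e-15 -1.4463883440385608e-08 -3.181216773361618e-08
f 21.0 F/T [-7.29 -7.88  1.64] tau [   1.64 -101.76  -40.35    0.48   -0.09    0.55]
f 24.0 F/T [-7.59 -8.17  1.62] tau [   1.55 -104.32  -40.41    0.28    0.19    0.53]
f 27.0 F/T [-7.83 -7.79  1.65] tau [   1.47 -106.86  -40.43    0.1     0.48    0.52]
f 30.0 F/T [-8.37 -8.07  1.63] tau [   1.39 -109.36  -40.44   -0.08    0.75    0.49]
f 33.0 F/T [-8.
[... 1707 characters left out ...]
3.45 -117.7   -33.55   -2.93    3.88    0.5 ]
b 42.0 F/T [ 3.19 -3.21 -0.16] tau [  -3.43 -114.01  -33.71   -2.96    3.47    0.56]
b 37.0 F/T [ 3.51 -2.85 -0.12] tau [  -3.38 -110.06  -33.85   -2.94    3.03    0.61]
b 32.0 F/T [ 3.62 -3.08 -0.12] tau [  -3.33 -105.8   -33.96   -2.91    2.57    0.66]
b 27.0 F/T [ 3.83 -2.61 -0.16] tau [  -3.32 -101.44  -33.99   -2.84    2.09    0.7 ]
b 22.0 F/T [ 4.6  -2.   -0.19] tau [ -3.27 -97.1  -33.96  -2.68   1.62   0.73]
b 17.0 F/T [ 3.8  -1.5  -0.28] tau [ -3.19 -92.75 -33.88  -2.48   1.22   0.74]
b 12.0 F/T [ 3.22 -0.6  -0.39] tau [ -2.97 -88.49 -33.63  -2.19   0.89   0.76]
b 7.0 F/T [ 1.52 -0.06 -0.45] tau [ -2.4  -84.47 -33.41  -1.55   0.47   0.72]
```

```bash
cat >> h.py <<'E'
def full(n=5,dt=.017):
    o=[]
    for _ in range(n):
        R=np.asarray(arm.current_tool_rot());v=-R[:,2];B=np.c_[v,np.cross(ey,v),ey]
        o.append(np.r_[np.asarray(arm.current_force())@B,np.asarray(arm.current_torque())@B,arm.current_tau(),np.degrees(np.arctan2(v@ex,v[2])),(np.asarray(arm.current_ee_pos())-AX)@B*1000]); arm.sleep(dt)
    return np.mean(o,0)
def fr(tag,cmd,n=5,bias=None):
    m=full(n); b=.16-.0093*m[12] if bias is None else bias
    open("full.txt","a").write(json.dumps(dict(tag=tag,cmd=float(cmd),t=arm.current_t(),m=m.tolist()))+"\n")
    print(tag,"%.1f"%cmd,"t%.2f"%arm.current_t(),"F",np.round(m[:3],1),"T",np.round(m[3:6],2),"t456",np.round(m[9:12],2),"al %.2f"%m[12],"p",np.round(m[13:],2),"M27 %.2f M31 %.2f"%(m[5]-b+.27*m[1],m[5]-b+.31*m[1]))
    return m
E
python3 - <<'E'
from h import *
fr("b",7)
for a in (6,5,4): arm.move_l(*pose(a,.052,1),feed=.003); fr("b",a)
for a in (5,6,7,8): arm.move_l(*pose(a,.052,1),feed=.003); fr("f",a)
E
```

```text
b 7.0 t38.96 F [ 2.6 -1.2  2.6] T [ 0.72  0.92 -0.34] t456 [-1.42  0.44  0.73] al 7.03 p [51.97 -0.09 -0.08] M27 -0.75 M31 -0.80
b 6.0 t39.49 F [-0.5  2.1  1.7] T [ 0.73  0.62 -0.69] t456 [-1.28  1.22  0.72] al 5.99 p [ 5.198e+01  4.000e-02 -8.000e-02] M27 -0.23 M31 -0.15
b 5.0 t40.02 F [-2.6  3.3  0.5] T [ 0.74  0.42 -0.92] t456 [-1.01  1.61  0.72] al 5.00 p [ 5.197e+01 -3.000e-02 -8.000e-02] M27 -0.13 M31 0.00
b 4.0 t40.56 F [-4.5  3.8 -0.9] T [ 0.72  0.22 -1.03] t456 [-0.69  1.89  0.72] al 4.00 p [ 5.198e+01 -5.000e-02 -8.000e-02] M27 -0.13 M31 0.02
f 5.0 t41.09 F [ 1.3 -4.8 -2.2] T [ 0.62 -0.33  0.61] t456 [ 1.09 -0.33  0.61] al 5.15 p [51.94 -1.07 -0.06] M27 -0.81 M31 -1.00
f 6.0 t41.62 F [ 2.3 -5.9 -2.4] T [ 0.59 -0.41  0.94] t456 [ 1.27 -0.64  0.61] al 6.17 p [ 5.194e+01 -1.270e+00 -5.000e-02] M27 -0.76 M31 -1.00
f 7.0 t42.16 F [ 1.4 -6.7 -1.9] T [ 0.62 -0.4   0.94] t456 [ 1.18 -0.57  0.61] al 7.17 p [ 5.195e+01 -1.280e+00 -5.000e-02] M27 -0.97 M31 -1.24
f 8.0 t42.69 F [ 2.4 -6.  -2. ] T [ 0.6  -0.36  0.95] t456 [ 1.1  -0.49  0.61] al 8.17 p [ 5.195e+01 -1.290e+00 -5.000e-02] M27 -0.76 M31 -1.00
```

```bash
cat >> h.py <<'E'
LS,FB=.30,.15
def M(m): return m[5]-(.16-.0093*m[12])+LS*(m[1]-FB)
def pair(a,n=14,first="b"):
    """slow approach from both sides around alpha a; returns slug moment s"""
    r={}
    for d in (first,"f" if first=="b" else "b"):
        sg=-1 if d=="b" else 1
        arm.move_l(*pose(a+sg*.2,.052,1),feed=.0035); arm.move_l(*pose(a+sg*1.2,.052,1),feed=.003)
        r[d]=M(fr(d,a+sg*1.2,n))
    print("PAIR",a,"Mb %.3f Mf %.3f s %.3f drag %.3f"%(r["b"],r["f"],(r["b"]+r["f"])/2,(r["b"]-r["f"])/2)); return (r["b"]+r["f"])/2
E
python3 - <<'E'
from h import *
arm.move_l(*pose(-22,.052,1),feed=.03); print(arm.current_t())
arm.grip(.045)
for a in(15,58): arm.move_to(*pose(a,.052,1))
arm.sleep(.1); fr("o",58,16); arm.grip(0.0); print(arm.current_t())
arm.move_l(*pose(20,.052,1),feed=.03);arm.move_l(*pose(0,.052,1),feed=.015); print(arm.current_t())
pair(-1)
E
```

```text
43.7667
o 58.0 t46.34 F [ 0.1 -0.1 -0.2] T [-0.03 -0.03 -0.38] t456 [-1.84  5.75 -0.04] al 57.84 p [52.63 -1.13 -0.55] M27 -0.03 M31 -0.04
46.7833
49.4083
b -2.2 t50.55 F [-22.1   4.3  -4.3] T [ 0.63 -0.46 -0.78] t456 [0.61 1.61 0.63] al -2.23 p [51.71 -0.06 -0.11] M27 0.21 M31 0.38
f 0.2 t51.75 F [-15.4  -2.7  -4.7] T [ 0.59 -0.75  0.34] t456 [1.7  0.17 0.59] al 0.27 p [51.77 -0.98 -0.1 ] M27 -0.55 M31 -0.66
PAIR -1 Mb 0.294 Mf -0.679 s -0.193 drag 0.486
```

```bash
python3 - <<'E'
from h import *
arm.grip(.045); arm.sleep(.08); m=full(30); print("open0 F",m[:3].round(3),"T",m[3:6].round(3),"al",m[12])
arm.move_to(*pose(26,.052,1)); arm.grip(0.0); print(arm.current_t())
arm.move_l(*pose(8,.052,1),feed=.025);arm.move_l(*pose(2,.052,1),feed=.006); print(arm.current_t())
pair(0,n=20)
E
```

```text
open0 F [-0.049 -0.13  -0.042] T [-0.001 -0.038  0.165] al 0.19891291808758238
53.9083
55.7667
b -1.2 t57.27 F [6.8 3.4 1.4] T [ 0.61  0.32 -0.44] t456 [-0.54  0.5   0.61] al -1.24 p [52.27  0.37 -0.15] M27 0.30 M31 0.43
f 1.2 t58.57 F [8.4 0.7 1.1] T [ 0.62  0.33 -0.25] t456 [-0.39  0.28  0.62] al 1.19 p [ 5.227e+01  4.000e-02 -1.100e-01] M27 -0.20 M31 -0.17
PAIR 0 Mb 0.355 Mf -0.226 s 0.065 drag 0.291
```

```bash
sed -i 's/^LS,FB=.*/LS,FB=.30,.04/' h.py; python3 - <<'E'
from h import *
for a,d,n in((3,"f",12),(4.2,"f",20),(1.8,"b",6),(.4,"b",20)):
    arm.move_l(*pose(a,.052,1),feed=.003); m=fr(d,a,n); print("   M %.3f"%M(m))
E
```

```text
f 3.0 t59.46 F [8.7 0.  1.1] T [ 0.61  0.35 -0.24] t456 [-0.49  0.4   0.63] al 2.99 p [ 5.227e+01  1.000e-02 -1.000e-01] M27 -0.36 M31 -0.36
   M -0.367
f 4.2 t60.31 F [ 8.8 -0.   1.3] T [ 0.62  0.32 -0.21] t456 [-0.55  0.49  0.62] al 4.19 p [52.28 -0.   -0.1 ] M27 -0.34 M31 -0.34
   M -0.347
b 1.8 t61.28 F [7.1 2.3 1.5] T [ 0.61  0.22 -0.28] t456 [-0.57  0.67  0.61] al 1.77 p [52.28  0.29 -0.12] M27 0.20 M31 0.29
   M 0.255
b 0.4 t62.19 F [7.4 2.8 1.6] T [ 0.62  0.25 -0.25] t456 [-0.46  0.48  0.61] al 0.37 p [52.27  0.25 -0.13] M27 0.33 M31 0.44
   M 0.402
```

```bash
python3 - <<'E'
from h import *
for a,d,n,f in((5.5,"f",0,.005),(7,"f",20,.003),(3.5,"b",20,.0035)):
    arm.move_l(*pose(a,.052,1),feed=f)
    if n: m=fr(d,a,n); print("   M %.3f"%M(m))
print(arm.current_t())
E
```

```text
f 7.0 t64.20 F [ 8.9 -0.5  1.4] T [ 0.62  0.3  -0.18] t456 [-0.72  0.74  0.62] al 6.99 p [ 5.23e+01 -3.00e-02 -7.00e-02] M27 -0.41 M31 -0.43
   M -0.435
b 3.5 t65.59 F [7.4 2.7 1.6] T [ 0.6   0.21 -0.24] t456 [-0.67  0.85  0.61] al 3.47 p [52.29  0.27 -0.11] M27 0.36 M31 0.47
   M 0.432
65.5917
```

```bash
python3 - <<'E'
from rig import arm
print(arm.current_grasp_force(),arm.current_width()); print(arm.sign_off(),arm.current_t())
E
```

```text
30.003501176834106 0.024852597376567247
the job is handed in; nothing more can be done
the job is handed in; nothing more can be done
```

I handed the job in at about 65.6 s, with the gripper still holding the rim at 30 N and the wheel still; by feel the heavy side is straight down to within about 5°, not checked any other way, and the arm was never sent to the spanner, tin or ring.

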